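# Pin together a specimen riser at the stereo microscope

## Robot

A 6-joint arm with a two-finger parallel gripper is mounted at the origin on the work surface. World frame = base frame: x ahead of the robot, y to its left, z up, the work surface at z = 0. Lengths are in m, angles in rad, forces in N, time in s.
With the tool pointing down it reaches from about 0.375 to 0.9 m from the base axis. Payload 3.1 kg.
Tool frame: the origin (TCP) lies on the centre line of the jaws, within the pads' length; the fingertips stand 22 mm ahead of it and the grasp point (between the pads) lies 3 mm ahead of it; z points along the fingers, y is the line along which they close (so a half turn about z gives the same grasp; the last joint's range is limited). The gripper opens to 85 mm and grips with 20 to 120 N. Pads are 22 mm wide; open, the fingers measure 114 mm over their backs; the gripper's body (76 mm by 85 mm) begins 54 mm behind the grasp point. The pads swing forward as they close: fully open they stand 13 mm farther back than shut.
Start: joints at [-1.454, 0.527, 1.433, -0, 1.181, -0.178], TCP at [0.182, -0.598, 0.253] pointing down, gripper open.
Joint ranges: [-3.08, 3.08], [-0.75, 2.2], [0.22, 2.44], [-1.43, 4.57], [0, 2.65], [-2.85, 2.85]. Speed limits (rad/s): [2.79, 2.79, 3.14, 3.14, 3.14, 3.14].

## Interface

Orientations are given as a unit quaternion [x, y, z, w].
In Python, from station import manip gives the robot as it stands.
- The arm moves only by the tool tcp_steps, called after ">>>" by a JSON object that holds its "name" and its "arguments", one argument or row to a line. Schema: {"type":"object","properties":{"ticks":{"type":"string"},"grip_force":{"type":"number"},"only":{"type":"string"},"quiet":{"type":"boolean"},"lines":{"type":"string"}},"required":["ticks"],"additionalProperties":false}. ticks is a string of 1 to 20 rows, parted by semicolons, with the numbers parted by commas; each row has 5 numbers: dx, dy, dz in m, then a turn about the tool's z in rad, then the opening from 0.0 (shut) to 1.0 (fully open); each row is the pose to reach, as a shift and turn from the pose commanded when the call began, along the tool's axes at that moment; what a row does not reach only later rows make up. A row lasts 1/10 s, in which the tool goes at most 0.05 m and 0.15 rad, less where a joint would pass 70% of its speed; a pose out of reach is approached as far as the arm can. The fingers move at their own pace and stop on an object; grip_force is the grip in N (left out, the last holds). Time passes only in rows, so rows that do not move let the fingers close. The tool returns the time, the measured TCP pose, the force, the opening and the grip force at its end. only (a regular expression) keeps the lines of the reply that match it, lines (a string "A,B") keeps lines A to B, and quiet returns only ok. Input that does not fit is refused with a message, and nothing moves.
- manip.sense(): the state, without advancing time (a new reading comes with each control period).
- manip.snapshot(name): name is "side" or "top"; returns a dict with "pixels" (480x640x3 uint8, red, green, blue), "range_z" (480x640 float32, m along the optical axis (not along the pixel's ray), 0 where there is no reading), "fov_y" (degrees; the focal length in pixels is half the picture's height over the tangent of half this angle, whatever the lens; pixels are square), "cx", "cy" (the principal point, pixels), "R" (3x3) and "t" (3): a world point X has camera coordinates R X + t. Camera axes: x right, y down, z forward; pixel columns grow to the right and rows downward; lengths in m; the calibration is good to about 2 mm. A picture is of the moment at which its call begins.
- manip.sign_off(): hands the job in; it is judged then, once.
The state is a dict: "t": time; "q": joint angles; "qd": joint speeds; "tau": joint torques, N m; "tcp_pos": TCP position; "tool_rot": TCP orientation; "force": force on the tool from outside, world axes, zero at the start; "ft_torque": the same for the moment, N m; "finger_gap": opening from 0.0 (shut) to 1.0 (fully open); "gripper_force": force on a finger pad.
Only numpy, scipy, OpenCV 4.12 (cv2) and the standard library are available. Lean on these libraries where they do the work, as an engineer would, in place of code of your own. Each camera call takes 0.05 s, during which the arm holds its last target. There are 200 camera calls.

## Task

Build the specimen riser on the dark steel block: straighten the spacer that lies askew on it, lay just the top spacer of the stack of three on that one, then the specimen plate (the longer one with the raised ring) on top, each squared up with the block, its hole end at the block's socket end, and all the holes in line with the socket. Then put the long pin from the rack down through them all into the socket until its head sits fully down on the specimen plate. Leave the other two spacers, the two short pins and everything else on the bench where they are.

Things in the scene. Friction and masses are not known exactly. Their poses are not given: they have to be found in the camera images.
- block: dark steel foot block, fixed to the bench, 110 x 60 x 30 mm (x, y, z); origin: centre of its underside. A 12 mm blind socket, 22 mm deep, opens in its top, 30 mm from its centre towards -x
- socket (a point): centre of the mouth of the block's socket, on the block's top face (30 mm above the bench); block axes
- base_spacer: spacer that already lies askew on the block at the start (hole 6 mm or more out of line with the socket): plain aluminium spacer, a flat bar 90 x 50 x 12 mm (x, y, z) with one through hole of 12 mm, 25 mm from its centre towards -x (20 mm from that end's edge); 140 g. Origin: centre of its underside. 
- base_spacer_hole (a point): centre of that spacer's hole, on its top face
- spacer_top: uppermost spacer of the stack of three: plain aluminium spacer, a flat bar 90 x 50 x 12 mm (x, y, z) with one through hole of 12 mm, 25 mm from its centre towards -x (20 mm from that end's edge); 140 g. Origin: centre of its underside. 
- spacer_top_hole (a point): centre of that spacer's hole, on its top face
- spacer_mid: middle spacer of the stack, of the same make; stays there
- spacer_low: lowest spacer of the stack, of the same make, lying on a grey pad 12 mm thick; stays there. The three lie roughly on one another, each skewed by up to about 4 mm and 7 degrees on the one below
- specimen_plate: aluminium specimen plate, 120 x 50 x 12 mm (x, y, z), 190 g, lying on its own grey pad 12 mm thick. A 12 mm through hole 35 mm from its centre towards -x; on its top, 30 mm from its centre towards +x, a raised ring of 40 mm diameter, 4 mm high. Origin: centre of its underside
- specimen_plate_hole (a point): centre of the specimen plate's hole, on its top face (12 mm above its underside)
- pin_long: Pin that stands upright: steel shaft of 10 mm with a tapered nose (to 5 mm over the lowest 8 mm), on top a plain round black grip head of 20 mm diameter and 32 mm height whose underside is the shoulder. Origin: the tip of the nose, z runs up the pin. This is the long one: shaft 56 mm, 88 mm overall, 60 g; it stands out taller than the other two in the rack
- pin_short_a: Pin that stands upright: steel shaft of 10 mm with a tapered nose (to 5 mm over the lowest 8 mm), on top a plain round black grip head of 20 mm diameter and 32 mm height whose underside is the shoulder. Origin: the tip of the nose, z runs up the pin. Short: shaft 31 mm, 63 mm overall; stays in the rack
- pin_short_b: Pin that stands upright: steel shaft of 10 mm with a tapered nose (to 5 mm over the lowest 8 mm), on top a plain round black grip head of 20 mm diameter and 32 mm height whose underside is the shoulder. Origin: the tip of the nose, z runs up the pin. Short: shaft 31 mm, 63 mm overall; stays in the rack
- rack: white plastic pin rack fixed to the bench, 120 x 44 x 40 mm (x, y, z), origin: centre of its underside; three 11 mm holes, 30 mm deep, in a row along its x, 38 mm apart, each with a pin standing in it on the hole's floor, 10 mm above the bench
- bottle: amber bottle, 56 mm diameter, 115 mm high, the tallest bystander; origin: centre of its underside
- vial_near: white vial, 28 mm diameter, 55 mm high; origin: centre of its underside
- vial_far: white vial, 28 mm diameter, 55 mm high; origin: centre of its underside
- dish: clear lidded dish, 90 mm diameter, 15 mm high; origin: centre of its underside
- tip_box: blue box of yellow pipette tips, fixed to the bench, 124 x 84 x 62 mm (x, y, z); origin: centre of its underside
- well_plate: white well plate, 127 x 85 x 15 mm (x, y, z); origin: centre of its underside
- driver: screwdriver, 150 mm long, lying along its x
- tube_rack: blue tube rack with capped tubes, fixed to the bench, 50 x 90 x 42 mm (x, y, z); origin: centre of its underside

How it is judged:
On the way, in this order (a step that is already met when the one before it is completed fails the run):
1. the top spacer of the stack lies on the block's own spacer, its hole roughly over the socket (z of base_spacer in the frame of block between 0.027 and 0.033 m and horizontal distance between each of base_spacer_hole, spacer_top_hole and socket below 0.012 m and angle between each of base_spacer, spacer_top's own z axis and vertical below 0.08 rad and z of spacer_top in the frame of block between 0.039 and 0.045 m), for 0.2 s.
2. the specimen plate lies on the two spacers, its hole roughly over the socket (all of step 1 and z of specimen_plate in the frame of block between 0.051 and 0.057 m and horizontal distance between specimen_plate_hole and socket below 0.012 m and angle between specimen_plate's own z axis and vertical below 0.08 rad), for 0.2 s.
At the end, for the whole second after the job is handed in: Base spacer, top spacer, specimen plate flat on the block in that order: heights within 3 mm, holes within 3.5 mm of the socket axis, square to the block within 0.12 rad, same way round; long pin upright in the socket, shoulder down within 3 mm; all at rest, the rest left in place (z of base_spacer in the frame of block between 0.027 and 0.033 m and horizontal distance between each of base_spacer_hole, spacer_top_hole, specimen_plate_hole and socket below 0.0035 m and angle between each of base_spacer, spacer_top, specimen_plate, pin_long's own z axis and vertical below 0.06 rad and angle between the x axis of each of base_spacer, spacer_top, specimen_plate and the x axis of block, either way round below 0.12 rad and x of each of base_spacer, spacer_top in the frame of block above -0.02 m and z of spacer_top in the frame of block between 0.039 and 0.045 m and z of specimen_plate in the frame of block between 0.051 and 0.057 m and x of specimen_plate in the frame of block above -0.01 m and z of pin_long in the frame of block between 0.007 and 0.013 m and horizontal distance between pin_long and socket below 0.003 m and linear speed of each of base_spacer, spacer_top, specimen_plate, pin_long below 0.01 m/s); the robot touches nothing.
It fails at once if a bystander (bottle, vial, dish, well plate, screwdriver) is pushed more than 30 mm (distance of any of bottle, vial_near, vial_far, dish, well_plate, driver from where it was at the start of the episode above 0.03 m).
It fails at once if the bottle or a vial is knocked over (angle between any of bottle, vial_near, vial_far's own z axis and vertical above 0.5 rad).
It fails at once if either of the two lower spacers of the stack is moved more than 25 mm (distance of any of spacer_low, spacer_mid from where it was at the start of the episode above 0.025 m).
It fails at once if a short pin is pulled out of the rack (distance of any of pin_short_a, pin_short_b from where it was at the start of the episode above 0.02 m).
It also fails if it takes over 72 s, if anything falls off the work surface, if the arm or the gripper's body presses on something with over 40 N, if the wrist force passes 120 N, or if a joint passes its speed limit or range.

## Working session

There is one attempt and no reset: what is moved stays moved. The work goes in short steps, Python scripts to look and compute and a tool call to move; the robot and the scene stay as the last step left them, time stands still between calls to the robot, and variables do not carry over. Pictures are saved under pics/ and viewed, at most 11 in all, crops included, and the job is handed in when it is done.

```bash
ls; mkdir -p pics; cat > h.py <<'E'
import numpy as np, cv2
from station import manip
def snap(n):
    s=manip.snapshot(n); s['f']=240/np.tan(np.radians(s['fov_y']/2)); return s
def save(s,name): cv2.imwrite('pics/'+name,cv2.cvtColor(s['pixels'],cv2.COLOR_RGB2BGR))
def plane(s,uv,z):
    uv=np.atleast_2d(np.asarray(uv,float)); R,t=np.array(s['R']),np.array(s['t'])
    d=np.c_[(uv[:,0]-s['cx'])/s['f'],(uv[:,1]-s['cy'])/s['f'],np.ones(len(uv))]@R
    C=-R.T@t
    return C+d*((z-C[2])/d[:,2])[:,None]
def cloud(s):
    v,u=np.mgrid[:480,:640]; z=s['range_z']; R,t=np.array(s['R']),np.array(s['t'])
    p=np.stack([(u-s['cx'])/s['f']*z,(v-s['cy'])/s['f']*z,z],-1)
    P=(p-t)@R; P[z<=0]=np.nan; return P
def proj(s,X):
    c=np.atleast_2d(X)@np.array(s['R']).T+np.array(s['t']); return np.c_[c[:,0]/c[:,2]*s['f']+s['cx'],c[:,1]/c[:,2]*s['f']+s['cy']]
E
python3 - <<'E'
from h import *
for n in('side','top'):
    s=snap(n); save(s,n+'0.png'); print(n,s['f'],s['cx'],s['cy'],-np.array(s['R']).T@s['t'],np.round(s['R'],3).tolist())
    np.savez(n+'0.npz',**{k:np.array(v) for k,v in s.items()})
print(manip.sense())
E
```

```text
pics
station.py
side 526.937747272972 313.24554484820675 246.56718313682902 [0.31352299 0.73539687 0.76066552] [[-0.948, -0.32, -0.011], [-0.21, 0.648, -0.732], [0.241, -0.692, -0.681]]
top 484.7153081240625 324.6377253400496 242.5838777751576 [0.46982242 0.02771197 1.0032408 ] [[0.017, -1.0, 0.006], [-0.993, -0.018, -0.117], [0.117, -0.004, -0.993]]
{'t': 0.1, 'q': array([-1.45449295e+00,  5.28356516e-01,  1.43376449e+00,  9.78243424e-06,
        1.18139010e+00, -1.78493889e-01]), 'qd': array([ 0.00095573, -0.00338778, -0.0033312 , -0.00085267,  0.00016282,
        0.00057485]), 'tau': array([-3.91143421e-04, -4.43304634e+01, -1.78586966e+01, -3.01039736e-04,
        3.89909896e-03, -1.64535191e-06]), 'tcp_pos': array([ 0.18155565, -0.5974305 ,  0.25244476]), 'tool_rot': array([ 9.89156294e-01,  1.46863564e-01,  3.43435402e-05, -9.58618545e-04]), 'force': array([-0.56808121, -0.1947733 , -0.20872086]), 'ft_torque': array([-0.01926093, -0.00364986, -0.00650234]), 'gripper_force': 0.0, 'finger_gap': 1.0020145790152595}
```

View pics/top0.png

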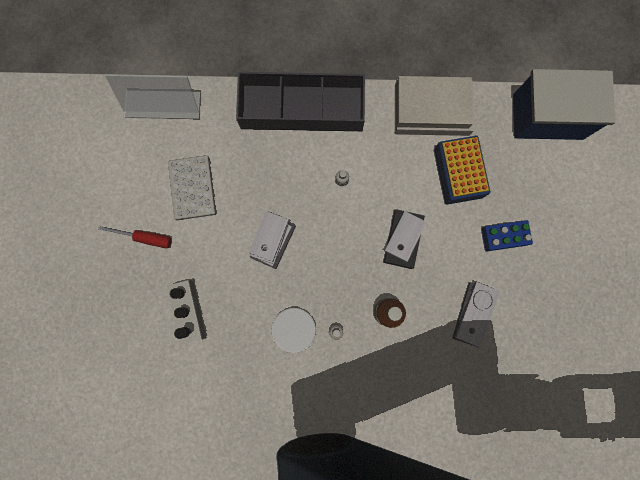

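View pics/side0.png

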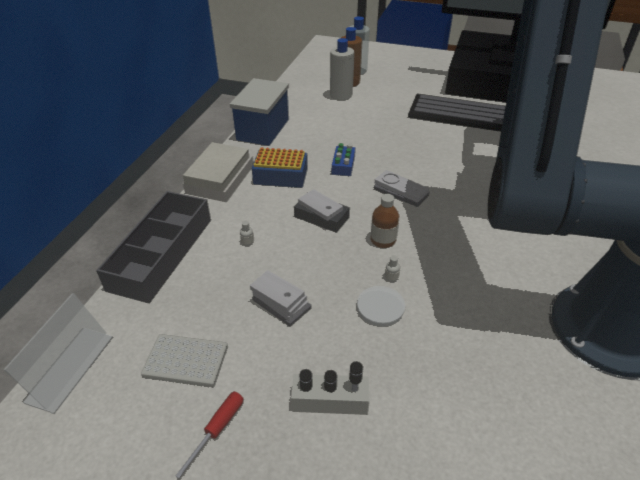

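The top view shows the block with its spacer at (404,238), the stack at (270,240), the plate at (475,313) and the rack at (190,310). The side view shows the long pin as the rightmost, tallest one at (356,372), which is the rack end nearest the robot. Next I take a magnified look.

```bash
python3 - <<'E'
from h import *
def L(n):
    d=np.load(n+'0.npz'); return {k:d[k] for k in d}
T,S=L('top'),L('side')
def crop(s,u,v,w,h,W,H): return cv2.resize(cv2.cvtColor(s['pixels'],cv2.COLOR_RGB2BGR)[v:v+h,u:u+w],(W,H),interpolation=cv2.INTER_CUBIC)
a=np.hstack([crop(T,368,200,70,75,280,300),crop(T,235,200,70,75,280,300),crop(T,440,270,60,75,240,300)])
b=np.hstack([crop(S,285,180,70,75,280,300),crop(S,240,260,80,75,320,300),crop(S,285,350,50,75,200,300)])
cv2.imwrite('pics/c1.png',np.vstack([a,b]))
P=cloud(T)
for n,(u,v) in dict(bs=(412,225),bl=(397,258),st=(276,225),pl=(470,340),rack=(196,300),bench=(340,260),pin=(181,333)).items():
    q=P[v-2:v+3,u-2:u+3].reshape(-1,3); print(n,np.round(q.mean(0),4),np.round(q[:,2].std(),4))
P=cloud(S)
for n,(u,v) in dict(bs=(318,208),st=(280,288),rack=(330,400),pin=(356,366)).items():
    q=P[v-2:v+3,u-2:u+3].reshape(-1,3); print(n,np.round(q.mean(0),4),np.round(q[:,2].std(),4))
E
```

```text
bs [ 0.6222 -0.1512  0.0407] 0.002
bl [ 0.5558 -0.1222  0.0325] 0.0047
st [0.6163 0.1214 0.0468] 0.0015
pl [ 0.3954 -0.269   0.0239] 0.0016
rack [0.4649 0.2826 0.0115] 0.0105
bench [ 0.5525 -0.0089 -0.0011] 0.0018
pin [0.4047 0.2851 0.0975] 0.0014
bs [ 0.5978 -0.1154  0.0413] 0.0015
st [0.5884 0.1354 0.0474] 0.0008
rack [0.4347 0.3201 0.0369] 0.0028
pin [0.4047 0.2889 0.0975] 0.0012
```

View pics/c1.png

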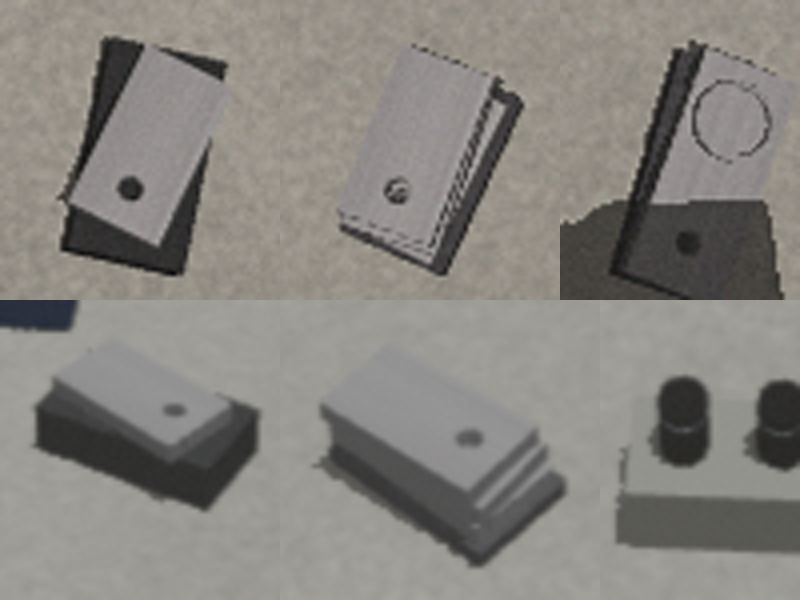

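```bash
cat >> h.py <<'E'
def edge(s,a,b,r=3,pol=0):
    """subpixel line near a-b: gradient peaks of perpendicular profiles; returns (point,dir)"""
    g=cv2.cvtColor(s['pixels'],cv2.COLOR_RGB2GRAY).astype(np.float32); g=cv2.GaussianBlur(g,(0,0),.7)
    a,b=np.array(a,float),np.array(b,float); d=(b-a)/np.linalg.norm(b-a); n=np.array([-d[1],d[0]])
    k=np.arange(-r,r+.01,.1); pts=[]
    for t in np.linspace(.12,.88,40):
        p=a+(b-a)*t+k[:,None]*n
        v=cv2.remap(g,p[:,0].astype(np.float32)[None],p[:,1].astype(np.float32)[None],cv2.INTER_CUBIC)[0]
        q=np.gradient(v); q=q*pol if pol else abs(q)
        pts.append(p[np.argmax(q)])
    l=cv2.fitLine(np.array(pts,np.float32),cv2.DIST_HUBER,0,.01,.01).ravel(); return l[2:],l[:2]
def isect(l,m):
    t=np.linalg.solve(np.c_[l[1],-m[1]],m[0]-l[0]); return l[0]+t[0]*l[1]
def quad(s,c,r=3):
    c=np.array(c,float); L=[edge(s,c[i],c[(i+1)%4],r) for i in range(4)]
    return np.array([isect(L[i-1],L[i]) for i in range(4)])
def hole(s,c,r=6,k=.5):
    """dark blob centroid near c"""
    g=cv2.cvtColor(s['pixels'],cv2.COLOR_RGB2GRAY).astype(float); u,v=int(round(c[0])),int(round(c[1]))
    w=g[v-r:v+r+1,u-r:u+r+1]; m=np.clip(np.median(w)-w-.12*np.median(w),0,None)
    y,x=np.mgrid[v-r:v+r+1,u-r:u+r+1]; m[(x-c[0])**2+(y-c[1])**2>r*r]=0
    return np.array([(m*x).sum(),(m*y).sum()])/m.sum()
E
cat > m1.py <<'E'
from h import *
def L(n):
    d=np.load(n+'0.npz'); return {k:d[k] for k in d}
T,S=L('top'),L('side')
ct=lambda x,o:(np.array(x)+.5)/4-.5+np.array(o)
def rep(n,s,q,z):
    p=plane(s,q,z)[:,:2]; e=[np.linalg.norm(p[i]-p[(i+1)%4])*1e3 for i in range(4)]
    a=[np.degrees(np.arctan2(*(p[i]-p[(i+1)%4])[::-1])) for i in range(4)]
    print(n,'c',np.round(p.mean(0),4),'len',np.round(e,1),'ang',np.round(a,1)); return p
# corners order: far-left, far-right, near-right, near-left (image top view)
q=ct([[152,45],[228,90],[160,247],[68,202]],(368,200)); rep('base T',T,quad(T,q,2.5),.042)
q=ct([[412-280,45],[498-280,78],[435-280,248],[340-280,212]],(235,200)); rep('top T',T,quad(T,q,2),.048)
q=ct([[690-560,45],[795-560,85],[735-560,275],[615-560,270]],(440,270)); 
q=ct([[105,38],[228,65],[183,275],[62,250]],(368,200)); rep('block T',T,quad(T,q,2.5),.030)
# side, crop offset: far-left.. (order same physical unknown)
o=lambda x,y:ct([x,y-300],(285,180))
q=np.array([o(110,340),o(232,402),o(170,448),o(55,378)]); rep('base S',S,quad(S,q,2.5),.042)
o2=lambda x,y:ct([x-280,y-300],(240,260))
q=np.array([o2(388,345),o2(540,430),o2(470,492),o2(322,405)]); rep('top S',S,quad(S,q,2.5),.048)
for n,s,c,z in [('base T',T,ct([130,188],(368,200)),.042),('top T',T,ct([397-280,190],(235,200)),.048),('plate T',T,ct([687-560,242],(440,270)),.024),
  ('base S',S,o(175,410),.042),('top S',S,o2(470,438),.048)]:
    h=hole(s,c,5); print('hole',n,h,plane(s,h,z)[0,:2].round(4))
E
python3 m1.py
```

```text
base T c [ 0.6009 -0.1379] len [47.5 88.3 51.2 94.4] ang [  57.4  -23.7 -115.2  153.7]
top T c [0.5928 0.1352] len [54.9 94.5 47.5 93.6] ang [  74.8  -24.9 -105.1  159.6]
block T c [ 0.596  -0.1356] len [ 62.  113.3  64.6 113.2] ang [  78.3  -10.7 -101.7  168. ]
base S c [ 0.6007 -0.1357] len [92.7 52.  88.8 47.7] ang [ -23.2 -114.9  154.    69.7]
top S c [0.5947 0.1384] len [88.9 48.9 90.1 48.1] ang [ -18.6 -109.1  160.8   69.4]
hole base T [400.20110313 246.81380822] [ 0.5775 -0.1272]
hole top T [263.44093833 247.76503344] [0.5701 0.1449]
hole plate T [471.36980142 330.33608093] [ 0.4144 -0.272 ]
hole base S [328.17517228 207.10236692] [ 0.5774 -0.1243]
hole top S [287.06002401 294.15666267] [0.5705 0.146 ]
```

```bash
cat > m2.py <<'E'
from m1 import *
def tri(a,b):
    A=[];y=[]
    rows=[]
    for s,uv in((T,a),(S,b)):
        p0=plane(s,uv,0)[0];p1=plane(s,uv,.1)[0];d=(p1-p0)/np.linalg.norm(p1-p0);M=np.eye(3)-np.outer(d,d);A.append(M);y.append(M@p0)
    return np.linalg.lstsq(np.vstack(A),np.hstack(y),rcond=None)[0]
print('tri base',tri([400.2,246.81],[328.18,207.1]).round(4),'top',tri([263.44,247.77],[287.06,294.16]).round(4))
def rot(a): a=np.radians(a); return np.array([[np.cos(a),-np.sin(a)],[np.sin(a),np.cos(a)]])
q=quad(T,ct([[105,38],[228,65],[183,275],[62,250]],(368,200)),2.5)
A=plane(T,q[1],.03)[0,:2];B=plane(T,q[3],0)[0,:2]
print('block T',A-rot(-11.5)@[.055,-.03],B-rot(-11.5)@[-.055,.03],'diag ang',np.degrees(np.arctan2(*(A-B)[::-1]))+np.degrees(np.arctan2(30,55)))
l1=edge(S,o(38,445),o(205,508),2.5);l2=edge(S,o(205,508),o(258,440),2.5)
C=plane(S,isect(l1,l2),0)[0,:2]; 
for l in(l1,l2):
    w=plane(S,[l[0],l[0]+10*l[1]],0); print('S ang',np.degrees(np.arctan2(*(w[1]-w[0])[1::-1])))
print('block S',C-rot(-11.5)@[-.055,.03])
E
python3 m2.py | tail -6
python3 - <<'E'
import numpy as np,cv2
def crop(n,u,v,w,h,W,H):
    p=np.load(n+'0.npz')['pixels'][v:v+h,u:u+w,::-1].astype(float); p=np.clip(p*1.5,0,255).astype(np.uint8)
    return cv2.resize(p,(W,H),interpolation=cv2.INTER_CUBIC)
cv2.imwrite('pics/c2.png',np.hstack([crop('top',440,270,65,85,390,510),crop('side',370,165,65,85,390,510)]))
E
```

```text
hole top S [287.06002401 294.15666267] [0.5705 0.146 ]
tri base [ 0.5781 -0.1275  0.0394] top [0.5705 0.1451 0.0469]
block T [ 0.59730679 -0.1366935 ] [ 0.59731031 -0.13693455] diag ang -11.416631656044924
S ang 167.38295582852413
S ang -101.46126148093799
block S [ 0.5978294  -0.13488058]
```

View pics/c2.png

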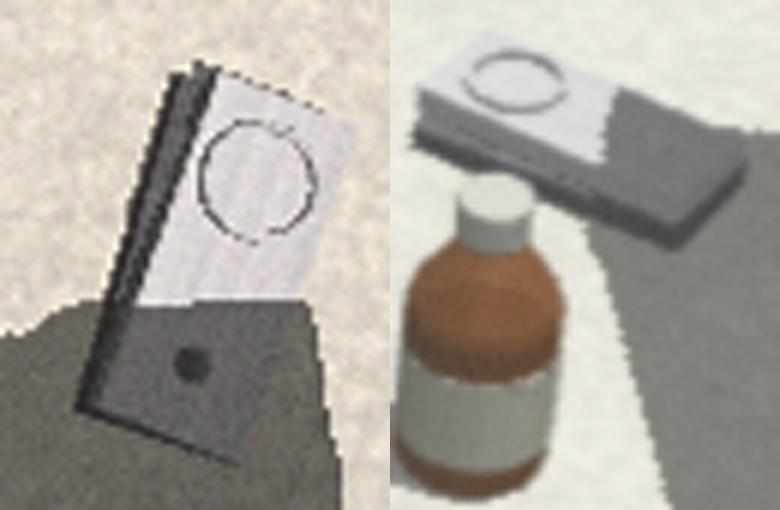

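Plate crop: hole at crop (192,365), ring centre at (257,181) in the top view, with the pad edge showing on the left. Block centre is about (0.5973,-0.1368), angle -11.6°. Triangulated tops are 0.0394 for the base spacer and 0.047 for the stack, which agrees with the text.

```bash
cat >> h.py <<'E'
def go(x,y,z,yaw_deg):
    s=manip.sense(); from scipy.spatial.transform import Rotation as Ro
    R=Ro.from_quat(s['tool_rot']).as_matrix(); d=R.T@(np.array([x,y,z])-s['tcp_pos'])
    cur=np.degrees(np.arctan2(R[1,0],R[0,0])); w=np.radians(cur-yaw_deg); w=(w+np.pi)%(2*np.pi)-np.pi
    print('delta',d.round(4),'turn',round(w,4),'| tcp',s['tcp_pos'].round(4),'yaw',round(cur,2),'tilt',R[:,2].round(3),'gap',round(s['finger_gap'],3),'F',s['force'].round(1),'t',s['t'])
E
python3 - <<'E'
from h import *
go(.6002,-.1377,.12,-24.8)
E
```

```text
delta [ 0.5341 -0.318   0.1332] turn 0.7276 | tcp [ 0.1816 -0.5974  0.2524] yaw 16.89 tilt [-0.     0.002 -1.   ] gap 1.002 F [-0.6 -0.2 -0.2] t 0.1
```

>>> {"name": "tcp_steps", "arguments": {
  "ticks": "0.27,-0.16,0,0.36,1;0.27,-0.16,0,0.36,1;0.27,-0.16,0,0.36,1;0.27,-0.16,0,0.36,1;0.27,-0.16,0,0.36,1;0.27,-0.16,0,0.36,1;0.27,-0.16,0,0.36,1;0.534,-0.318,0.06,0.7276,1;0.534,-0.318,0.06,0.7276,1;0.534,-0.318,0.06,0.7276,1;0.534,-0.318,0.06,0.7276,1;0.534,-0.318,0.06,0.7276,1;0.534,-0.318,0.06,0.7276,1;0.534,-0.318,0.133,0.7276,1;0.534,-0.318,0.133,0.7276,1;0.534,-0.318,0.133,0.7276,1;0.534,-0.318,0.133,0.7276,1;0.534,-0.318,0.133,0.7276,1"
}}

```text
t: 1.9
tcp_pos: [0.601, -0.14, 0.122]
tool_rot: [0.977, -0.215, 0.002, 0.0]
force: [1.2, -0.0, 0.5]
finger_gap: 1.0
gripper_force: 0.0
```

```bash
python3 - <<'E'
from h import *
go(.6002,-.1377,.058,-24.8)
E
```

```text
delta [-0.0019 -0.0018  0.064 ] turn -0.001 | tcp [ 0.601 -0.14   0.122] yaw -24.86 tilt [ 0.003 -0.001 -1.   ] gap 1.0 F [ 1.2 -0.   0.5] t 1.9
```

Descend, close gently, then check.

>>> {"name": "tcp_steps", "arguments": {
  "ticks": "-0.0015,-0.0015,0.04,0,1;-0.0015,-0.0015,0.063,0,1;-0.0015,-0.0015,0.063,0,1;-0.0015,-0.0015,0.063,0,1;-0.0015,-0.0015,0.063,0,0.6;-0.0015,-0.0015,0.063,0,0.6;-0.0015,-0.0015,0.063,0,0.6",
  "grip_force": 30
}}

```text
t: 2.6
tcp_pos: [0.6002, -0.137, 0.0587]
tool_rot: [0.977, -0.215, 0.001, 0.0]
force: [0.2, -0.1, -0.1]
finger_gap: 0.602
gripper_force: 0.0
```

```bash
python3 - <<'E'
from h import *
go(.6002,-.1377,.058,-24.8)
s=snap('side'); P=proj(s,manip.sense()['tcp_pos'])[0]; print(P)
u,v=int(P[0])-50,int(P[1])-50; p=s['pixels'][v:v+100,u:u+100,::-1].astype(float)*1.4
cv2.imwrite('pics/g1.png',cv2.resize(np.clip(p,0,255).astype(np.uint8),(600,600),interpolation=cv2.INTER_CUBIC))
E
```

```text
delta [0.0003 0.0007 0.0007] turn -0.0 | tcp [ 0.6002 -0.137   0.0587] yaw -24.8 tilt [ 0.002 -0.001 -1.   ] gap 0.602 F [ 0.2 -0.1 -0.1] t 2.6
[320.05829749 195.83345088]
```

View pics/g1.png

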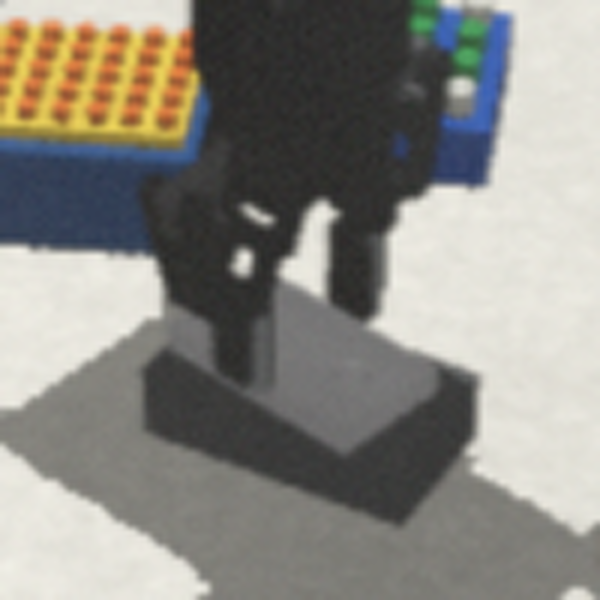

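The fingers straddle the spacer, with the near tip at (235,385), at about the height of the spacer's side. I lower 3 mm and grip.

>>> {"name": "tcp_steps", "arguments": {
  "ticks": "0,0.0005,0.0035,0,0.6;0,0.0005,0.0035,0,0.6;0,0.0005,0.0035,0,0.4;0,0.0005,0.0035,0,0.4;0,0.0005,0.0035,0,0.4;0,0.0005,0.0035,0,0.4",
  "grip_force": 40
}}

```text
t: 3.25
tcp_pos: [0.5994, -0.137, 0.054]
tool_rot: [0.977, -0.215, 0.0, -0.0]
force: [0.7, 0.3, 2.8]
finger_gap: 0.567
gripper_force: 42.1
```

```bash
python3 - <<'E'
from h import *
go(.6002,-.1377,.058,-24.8)
E
```

```text
delta [ 0.0011  0.0003 -0.004 ] turn 0.0001 | tcp [ 0.5994 -0.137   0.054 ] yaw -24.79 tilt [ 0. -0. -1.] gap 0.567 F [0.7 0.3 2.8] t 3.25
```

```bash
python3 - <<'E'
from h import *
go(.5913,-.1356,.054,-11.6)
E
```

```text
delta [-0.0079  0.0021 -0.    ] turn -0.2303 | tcp [ 0.5994 -0.137   0.054 ] yaw -24.79 tilt [ 0. -0. -1.] gap 0.567 F [0.7 0.3 2.8] t 3.25
```

>>> {"name": "tcp_steps", "arguments": {
  "ticks": "0,0,-0.004,0,0.4;0,0,-0.004,0,0.4;-0.004,0.001,-0.004,-0.115,0.4;-0.008,0.002,-0.004,-0.23,0.4;-0.008,0.002,-0.004,-0.23,0.4;-0.008,0.002,-0.004,-0.23,0.4;-0.008,0.002,-0.002,-0.23,0.4;-0.008,0.002,0,-0.23,0.4;-0.008,0.002,0,-0.23,0.4"
}}

```text
t: 4.15
tcp_pos: [0.5914, -0.1356, 0.0539]
tool_rot: [0.995, -0.102, 0.0, 0.0]
force: [0.1, 0.2, 0.7]
finger_gap: 0.571
gripper_force: 41.9
```

```bash
python3 - <<'E'
from h import *
go(.5913,-.1356,.054,-11.6)
E
```

```text
delta [-0.0001  0.     -0.0001] turn -0.0011 | tcp [ 0.5914 -0.1356  0.0539] yaw -11.66 tilt [ 0. -0. -1.] gap 0.571 F [0.1 0.2 0.7] t 4.15
```

>>> {"name": "tcp_steps", "arguments": {
  "ticks": "0,0,0,0,0.75;0,0,0,0,0.75;0,0,0,0,1;0,0,-0.04,0,1;0,0,-0.08,0,1;0,0,-0.08,0,1"
}}

```text
t: 4.75
tcp_pos: [0.5948, -0.1369, 0.1391]
tool_rot: [0.995, -0.101, 0.005, 0.002]
force: [0.4, -0.8, 0.2]
finger_gap: 1.0
gripper_force: 0.0
```

```bash
python3 - <<'E'
from h import *
go(.5939,.1367,.12,-19.5)
E
```

```text
delta [-0.0561 -0.2679  0.0178] turn 0.1376 | tcp [ 0.5948 -0.1369  0.1391] yaw -11.61 tilt [ 0.01  -0.005 -1.   ] gap 1.0 F [ 0.4 -0.8  0.2] t 4.75
```

>>> {"name": "tcp_steps", "arguments": {
  "ticks": "-0.028,-0.134,-0.02,0.07,1;-0.028,-0.134,-0.02,0.07,1;-0.028,-0.134,-0.02,0.07,1;-0.056,-0.268,0.01,0.138,1;-0.056,-0.268,0.01,0.138,1;-0.056,-0.268,0.015,0.138,1;-0.056,-0.268,0.015,0.138,1;-0.056,-0.268,0.015,0.138,1"
}}

```text
t: 5.55
tcp_pos: [0.5895, 0.1392, 0.1179]
tool_rot: [0.986, -0.168, -0.001, 0.0]
force: [-0.5, -0.2, -1.1]
finger_gap: 1.001
gripper_force: 0.0
```

```bash
cat > m3.py <<'E'
from h import *
import sys
z=float(sys.argv[1]); s=snap('top'); S=snap('side')
save(s,sys.argv[2]+'_t.png'); save(S,sys.argv[2]+'_s.png')
for n,k in(('T',s),('S',S)):
    c=proj(k,[.5679,-.1308,z])[0]; h=hole(k,c,5); print(n,'hole px',h,'world',plane(k,h,z)[0,:2].round(4))
    u,v=int(c[0])-40,int(c[1])-50; p=k['pixels'][v:v+80,u:u+80,::-1].astype(float)*1.4; p=cv2.resize(np.clip(p,0,255).astype(np.uint8),(400,400),interpolation=cv2.INTER_CUBIC)
    cv2.putText(p,f'{u},{v}',(5,390),0,.5,(0,0,255)); I=p if n=='T' else np.hstack([I,p])
cv2.imwrite('pics/'+sys.argv[2]+'.png',I)
E
python3 m3.py .042 b1; python3 - <<'E'
from h import *
go(.5939,.1367,.062,-19.5)
E
```

```text
T hole px [402.5175882  251.72797089] world [ 0.5677 -0.1318]
S hole px [333.14408938 206.54883759] world [ 0.5676 -0.1295]
delta [ 0.0034 -0.0005  0.0568] turn -0.0011 | tcp [0.5905 0.1374 0.1188] yaw -19.57 tilt [ 0. -0. -1.] gap 1.001 F [ 0.5 -0.9 -0.9] t 5.65
```

View pics/b1.png

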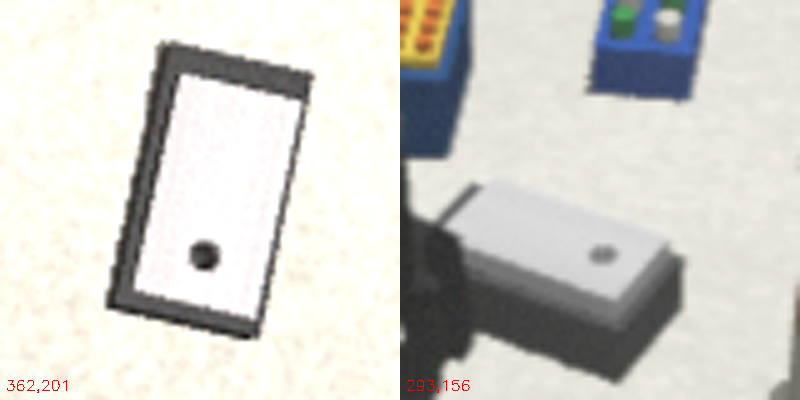

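The base spacer now sits square. Its hole is within about 1 mm of the socket estimate in both views: top crop (205,255), side crop (603,254). Now I grasp the top spacer.

>>> {"name": "tcp_steps", "arguments": {
  "ticks": "0.0034,-0.0005,0.03,0,1;0.0034,-0.0005,0.05,0,0.8;0.0034,-0.0005,0.0565,0,0.62;0.0034,-0.0005,0.0565,0,0.62;0.0034,-0.0005,0.0565,0,0.62;0.0034,-0.0005,0.0565,0,0.62;0.0034,-0.0005,0.0565,0,0.62"
}}

```text
t: 6.35
tcp_pos: [0.5943, 0.1375, 0.0634]
tool_rot: [0.986, -0.17, 0.001, -0.0]
force: [-0.4, -0.2, -0.3]
finger_gap: 0.62
gripper_force: 0.0
```

```bash
python3 - <<'E'
from h import *
go(.5939,.1367,.0615,-19.5)
E
```

```text
delta [-0.0001  0.0009  0.0019] turn -0.0006 | tcp [0.5943 0.1375 0.0634] yaw -19.54 tilt [ 0.002  0.    -1.   ] gap 0.62 F [-0.4 -0.2 -0.3] t 6.35
```

>>> {"name": "tcp_steps", "arguments": {
  "ticks": "0,0.0009,0.0015,0,0.62;0,0.0009,0.0015,0,0.62;0,0.0009,0.0015,0,0.4;0,0.0009,0.0015,0,0.4;0,0.0009,0.0015,0,0.4;0,0.0009,0.0015,0,0.4",
  "grip_force": 40
}}

```text
t: 6.95
tcp_pos: [0.5934, 0.1369, 0.0613]
tool_rot: [0.986, -0.17, 0.0, -0.0]
force: [-1.1, 0.1, 5.3]
finger_gap: 0.565
gripper_force: 41.9
```

```bash
python3 - <<'E'
from h import *
go(.5939,.1367,.0615,-19.5)
E
```

```text
delta [ 0.0005 -0.     -0.0002] turn -0.0003 | tcp [0.5934 0.1369 0.0613] yaw -19.52 tilt [ 0.  0. -1.] gap 0.565 F [-1.1  0.1  5.3] t 6.95
```

>>> {"name": "tcp_steps", "arguments": {
  "ticks": "0,0,-0.005,0,0.4;0,0,-0.01,0,0.4;0,0,-0.03,0,0.4;0,0,-0.06,0,0.4;0,0,-0.06,0,0.4"
}}

```text
t: 7.45
tcp_pos: [0.596, 0.137, 0.1244]
tool_rot: [0.986, -0.17, 0.004, -0.001]
force: [0.6, 0.5, -1.1]
finger_gap: 0.568
gripper_force: 41.8
```

```bash
python3 - <<'E'
from h import *
a=np.radians(-11.6); sx=np.array([np.cos(a),np.sin(a)]); t=np.array([.568,-.1305])+(.025-.0005)*sx; print(t)
go(*t,.125,-11.6)
E
```

```text
[ 0.59199959 -0.13542641]
delta [ 0.0873  0.2581 -0.0008] turn -0.1383 | tcp [0.596  0.137  0.1244] yaw -19.52 tilt [ 0.008  0.    -1.   ] gap 0.568 F [ 0.6  0.5 -1.1] t 7.45
```

>>> {"name": "tcp_steps", "arguments": {
  "ticks": "0.044,0.129,0,-0.07,0.4;0.044,0.129,0,-0.07,0.4;0.044,0.129,0,-0.07,0.4;0.087,0.258,0,-0.138,0.4;0.087,0.258,0,-0.138,0.4;0.087,0.258,0,-0.138,0.4;0.087,0.258,0,-0.138,0.4;0.087,0.258,0.03,-0.138,0.4;0.087,0.258,0.04,-0.138,0.4;0.087,0.258,0.04,-0.138,0.4"
}}

```text
t: 8.45
tcp_pos: [0.5871, -0.134, 0.0785]
tool_rot: [0.995, -0.101, -0.003, -0.001]
force: [-0.4, 1.1, -1.7]
finger_gap: 0.566
gripper_force: 41.9
```

```bash
python3 - <<'E'
from h import *
go(.592,-.1354,.0675,-11.6)
s=snap('top'); S=snap('side')
for k,c in((s,[263,248]),(S,[288,297])): h=hole(k,c,5); print(h,plane(k,h,.036)[0])
E
```

```text
delta [0.0051 0.0004 0.0109] turn 0.0003 | tcp [ 0.5871 -0.134   0.0785] yaw -11.58 tilt [-0.006  0.003 -1.   ] gap 0.566 F [-0.4  1.1 -1.7] t 8.45
[nan nan] [nan nan nan]
[289.72566976 298.68744668] [0.56627821 0.14498042 0.036     ]h.py:38: RuntimeWarning: invalid value encountered in divide
  return np.array([(m*x).sum(),(m*y).sum()])/m.sum()
```

>>> {"name": "tcp_steps", "arguments": {
  "ticks": "0,0,0.003,0,0.4;0,0,0.003,0,0.4;0,0,0.003,0,0.4"
}}

```text
t: 8.85
tcp_pos: [0.5895, -0.1353, 0.0784]
tool_rot: [0.995, -0.101, 0.0, 0.0]
force: [-0.1, 0.3, -2.0]
finger_gap: 0.57
gripper_force: 41.9
```

```bash
python3 - <<'E'
from h import *
go(.592,-.1354,.0675,-11.6)
E
```

```text
delta [ 0.0025 -0.0004  0.0109] turn 0.0 | tcp [ 0.5895 -0.1353  0.0784] yaw -11.6 tilt [ 0.001 -0.    -1.   ] gap 0.57 F [-0.1  0.3 -2. ] t 8.85
```

>>> {"name": "tcp_steps", "arguments": {
  "ticks": "0.0025,-0.0004,0.006,0,0.4;0.0025,-0.0004,0.009,0,0.4;0.0025,-0.0004,0.009,0,0.4;0.0025,-0.0004,0.009,0,0.4"
}}

```text
t: 9.25
tcp_pos: [0.5915, -0.1356, 0.0685]
tool_rot: [0.995, -0.101, -0.0, -0.0]
force: [-0.0, 1.1, -2.0]
finger_gap: 0.567
gripper_force: 42.0
```

```bash
python3 - <<'E'
from h import *
go(.592,-.1354,.0675,-11.6)
E
```

```text
delta [ 0.0005 -0.0003  0.001 ] turn -0.0005 | tcp [ 0.5915 -0.1356  0.0685] yaw -11.63 tilt [-0.001  0.    -1.   ] gap 0.567 F [-0.   1.1 -2. ] t 9.25
```

>>> {"name": "tcp_steps", "arguments": {
  "ticks": "0.0005,-0.0003,0.0015,0,0.4;0.0005,-0.0003,0.0015,0,0.4;0.0005,-0.0003,0.0015,0,0.4"
}}

```text
t: 9.55
tcp_pos: [0.5923, -0.1355, 0.0674]
tool_rot: [0.995, -0.101, 0.0, 0.0]
force: [0.3, 0.7, -0.7]
finger_gap: 0.563
gripper_force: 42.0
```

```bash
python3 - <<'E'
from h import *
go(.592,-.1354,.0675,-11.6)
E
```

```text
delta [-0.0003  0.     -0.0001] turn -0.0003 | tcp [ 0.5923 -0.1355  0.0674] yaw -11.62 tilt [ 0. -0. -1.] gap 0.563 F [ 0.3  0.7 -0.7] t 9.55
```

>>> {"name": "tcp_steps", "arguments": {
  "ticks": "0,0,0,0,0.75;0,0,0,0,0.75;0,0,0,0,1;0,0,-0.04,0,1;0,0,-0.08,0,1;0,0,-0.1,0,1;0,-0.15,-0.1,0,1;0,-0.15,-0.1,0,1;0,-0.15,-0.1,0,1;0,-0.15,-0.1,0,1;0,-0.15,-0.1,0,1"
}}

```text
t: 10.65
tcp_pos: [0.6223, 0.013, 0.1673]
tool_rot: [0.995, -0.1, 0.0, 0.0]
force: [0.2, 0.3, 0.4]
finger_gap: 1.002
gripper_force: 0.0
```

```bash
python3 m3.py .054 b2; python3 - <<'E'
from h import *
s=snap('top'); np.savez('top1.npz',**{k:np.array(v) for k,v in s.items()})
S=snap('side'); np.savez('side1.npz',**{k:np.array(v) for k,v in S.items()})
a=cv2.imread('pics/b2.png')
p=s['pixels'][265:355,440:515,::-1]; p=cv2.resize(p,(500,600),interpolation=cv2.INTER_CUBIC)
p=cv2.resize(p,(333,400)); 
b=cv2.resize(cv2.resize(S['pixels'][165:215,365:435,::-1],(560,400),interpolation=cv2.INTER_CUBIC),(420,300))
c=np.zeros((300,800,3),np.uint8); c[:,:250]=cv2.resize(p,(250,300)); c[:,260:680]=b
a=cv2.resize(a,(600,300)); a=np.hstack([a,np.zeros((300,200,3),np.uint8)])
cv2.imwrite('pics/b2c.png',np.vstack([a,c]))
E
```

```text
T hole px [403.49845512 250.90147533] world [ 0.5682 -0.1317]
S hole px [332.94371426 202.12290559] world [ 0.5683 -0.1296]
```

View pics/b2c.png

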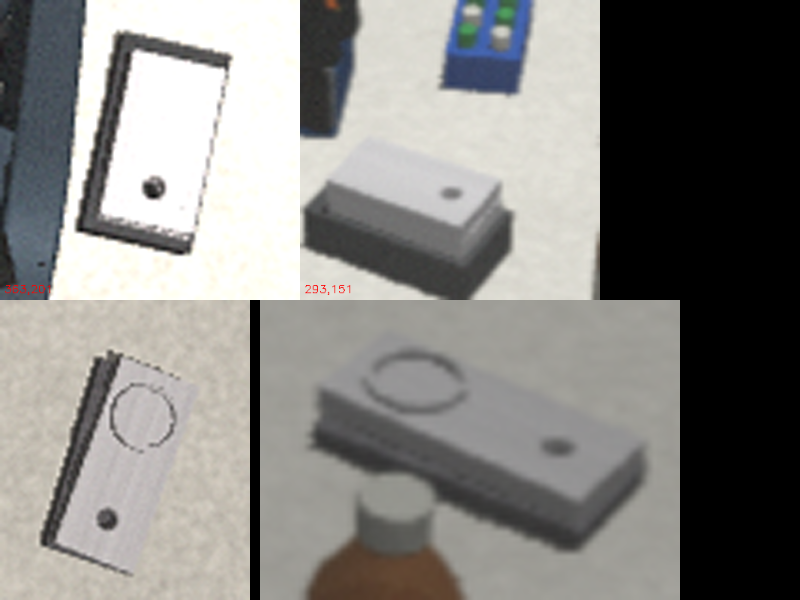

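The top spacer lies square on the base spacer, holes about 0.5 mm apart in both views. The plate is now fully lit, with its hole near (472,331) and its ring near (483,300) in the top view, so I measure it.

```bash
cat > m4.py <<'E'
from h import *
def L(n):
    d=np.load(n+'1.npz'); return {k:d[k] for k in d}
T,S=L('top'),L('side')
def rep(n,s,q,z):
    p=plane(s,q,z)[:,:2]; print(n,'c',p.mean(0).round(4),'len',[round(np.linalg.norm(p[i]-p[(i+1)%4])*1e3,1) for i in range(4)],'ang',[round(np.degrees(np.arctan2(*(p[i]-p[(i+1)%4])[::-1])),1) for i in range(4)])
rep('T',T,quad(T,[[476.6,281.5],[499.1,290.2],[479.6,347.2],[457,338]],2),.024)
rep('S',S,quad(S,[[375,179.2],[388.3,170.8],[429.2,190],[418.3,197.8]],1.5),.024)
hs=[]
for n,s,h,r in(('T',T,[472,330.5],[482.7,300]),('S',S,[414.5,189.5],[390.8,178.3])):
    hp=hole(s,h,5); H=plane(s,hp,.024)[0,:2]; hs.append(hp)
    g=cv2.GaussianBlur(cv2.cvtColor(s['pixels'],cv2.COLOR_RGB2GRAY).astype(float),(0,0),.5); bg=cv2.medianBlur(g.astype(np.uint8),9).astype(float)
    v,u=np.mgrid[:480,:640]; W=plane(s,np.c_[u.ravel(),v.ravel()],.026)[:,:2].reshape(480,640,2); c=plane(s,r,.026)[0,:2]
    for _ in range(3):
        d=np.hypot(*(W-c).transpose(2,0,1)); m=(abs(d-.020)<.004)&(bg-g>8)
        p=W[m]; A=np.c_[2*p,np.ones(len(p))]; x=np.linalg.lstsq(A,(p**2).sum(1),rcond=None)[0]; c=x[:2]
    v=c-H; print(n,'hole',H.round(4),'ring',c.round(4),'r',np.sqrt(x[2]+c@c).round(4),'dist',np.linalg.norm(v).round(4),'ang',np.degrees(np.arctan2(v[1],v[0])).round(2))
P=cloud(T); print('depth z',np.nanmedian(P[315:322,472:482,2]))
A=[];y=[]
for s,uv in zip((T,S),hs):
    p0=plane(s,uv,0)[0];p1=plane(s,uv,.1)[0];d=(p1-p0)/np.linalg.norm(p1-p0);M=np.eye(3)-np.outer(d,d);A.append(M);y.append(M@p0)
print('tri hole',np.linalg.lstsq(np.vstack(A),np.hstack(y),rcond=None)[0].round(4))
E
python3 m4.py
```

```text
T c [ 0.447  -0.2854] len [np.float64(48.7), np.float64(119.9), np.float64(51.6), np.float64(127.4)] ang [np.float64(67.9), np.float64(-20.2), np.float64(-103.7), np.float64(158.6)]
S c [ 0.4438 -0.282 ] len [np.float64(50.4), np.float64(109.0), np.float64(50.4), np.float64(115.1)] ang [np.float64(61.1), np.float64(-20.4), np.float64(-111.9), np.float64(159.4)]
T hole [ 0.4141 -0.2729] ring [ 0.4753 -0.2947] r 0.019 dist 0.065 ang -19.62
S hole [ 0.4142 -0.2705] ring [ 0.4748 -0.294 ] r 0.0194 dist 0.065 ang -21.21
depth z 0.023445584780109448
tri hole [ 0.4143 -0.2735  0.0219]
```

```bash
python3 - <<'E'
from h import *
go(.4469,-.2851,.1,-20.4)
E
```

```text
delta [-0.1117  0.3246  0.0673] turn 0.1513 | tcp [0.6222 0.01   0.1672] yaw -11.73 tilt [-0. -0. -1.] gap 1.001 F [-0.8 -0.6  0.4] t 10.85
```

>>> {"name": "tcp_steps", "arguments": {
  "ticks": "-0.056,0.162,0,0.075,1;-0.056,0.162,0,0.075,1;-0.056,0.162,0,0.075,1;-0.056,0.162,0,0.075,1;-0.112,0.324,0,0.151,1;-0.112,0.324,0,0.151,1;-0.112,0.324,0,0.151,1;-0.112,0.324,0.04,0.151,1;-0.112,0.324,0.066,0.151,1;-0.112,0.324,0.066,0.151,1;-0.112,0.324,0.066,0.151,1"
}}

```text
t: 11.95
tcp_pos: [0.4469, -0.2839, 0.1013]
tool_rot: [0.984, -0.177, -0.0, -0.0]
force: [-0.3, 0.2, 0.4]
finger_gap: 1.002
gripper_force: 0.0
```

```bash
python3 - <<'E'
from h import *
go(.4469,-.2851,.0395,-20.4)
E
```

```text
delta [0.0005 0.0011 0.0618] turn 0.0005 | tcp [ 0.4469 -0.2839  0.1013] yaw -20.37 tilt [-0.001  0.001 -1.   ] gap 1.002 F [-0.3  0.2  0.4] t 11.95
```

>>> {"name": "tcp_steps", "arguments": {
  "ticks": "0,0.001,0.04,0,1;0,0.001,0.0615,0,0.8;0,0.001,0.0615,0,0.62;0,0.001,0.0615,0,0.62;0,0.001,0.0615,0,0.62;0,0.001,0.0615,0,0.62"
}}

```text
t: 12.55
tcp_pos: [0.448, -0.2848, 0.0415]
tool_rot: [0.984, -0.176, 0.001, 0.001]
force: [-0.4, -0.7, -0.4]
finger_gap: 0.622
gripper_force: 0.0
```

```bash
python3 - <<'E'
from h import *
go(.4469,-.2851,.0375,-20.4)
E
```

```text
delta [-0.001   0.0007  0.004 ] turn 0.0027 | tcp [ 0.448  -0.2848  0.0415] yaw -20.24 tilt [ 0.002 -0.002 -1.   ] gap 0.622 F [-0.4 -0.7 -0.4] t 12.55
```

>>> {"name": "tcp_steps", "arguments": {
  "ticks": "-0.001,0.0005,0.0025,0,0.62;-0.001,0.0005,0.0025,0,0.62;-0.001,0.0005,0.0025,0,0.4;-0.001,0.0005,0.0025,0,0.4;-0.001,0.0005,0.0025,0,0.4;-0.001,0.0005,0.0025,0,0.4",
  "grip_force": 40
}}

```text
t: 13.15
tcp_pos: [0.446, -0.2843, 0.0379]
tool_rot: [0.984, -0.176, 0.0, -0.0]
force: [-1.1, 0.3, 5.4]
finger_gap: 0.568
gripper_force: 40.9
```

```bash
python3 - <<'E'
from h import *
go(.4469,-.2851,.0375,-20.4)
E
```

```text
delta [0.0011 0.0004 0.0004] turn 0.0019 | tcp [ 0.446  -0.2843  0.0379] yaw -20.29 tilt [ 0. -0. -1.] gap 0.568 F [-1.1  0.3  5.4] t 13.15
```

>>> {"name": "tcp_steps", "arguments": {
  "ticks": "0,0,-0.005,0,0.4;0,0,-0.02,0,0.4;0,0,-0.06,0,0.4;0,0,-0.1,0,0.4;0,0,-0.12,0,0.4;0,0,-0.12,0,0.4"
}}

```text
t: 13.75
tcp_pos: [0.4474, -0.2856, 0.1602]
tool_rot: [0.984, -0.176, 0.003, 0.002]
force: [0.9, -0.0, -1.5]
finger_gap: 0.566
gripper_force: 42.3
```

```bash
python3 - <<'E'
from h import *
a=np.radians(-11.6); sx=np.array([np.cos(a),np.sin(a)]); t=np.array([.568,-.1302])+(.035-.0011)*sx; print(t)
go(*t,.158,-11.6)
E
```

```text
[ 0.6012076  -0.13701654]
delta [ 0.0929 -0.1927  0.0022] turn -0.1512 | tcp [ 0.4474 -0.2856  0.1602] yaw -20.26 tilt [ 0.005 -0.005 -1.   ] gap 0.566 F [ 0.9 -0.  -1.5] t 13.75
```

>>> {"name": "tcp_steps", "arguments": {
  "ticks": "0.046,-0.096,0,-0.075,0.4;0.046,-0.096,0,-0.075,0.4;0.046,-0.096,0,-0.075,0.4;0.093,-0.193,0,-0.151,0.4;0.093,-0.193,0,-0.151,0.4;0.093,-0.193,0,-0.151,0.4;0.093,-0.193,0.03,-0.151,0.4;0.093,-0.193,0.06,-0.151,0.4;0.093,-0.193,0.06,-0.151,0.4;0.093,-0.193,0.06,-0.151,0.4;0.093,-0.193,0.06,-0.151,0.4;0.093,-0.193,0.06,-0.151,0.4"
}}

```text
t: 14.95
tcp_pos: [0.6009, -0.1363, 0.0988]
tool_rot: [0.995, -0.101, 0.001, 0.0]
force: [-0.0, 0.8, -1.5]
finger_gap: 0.566
gripper_force: 42.4
```

```bash
python3 - <<'E'
from h import *
go(.6012,-.137,.0803,-11.6)
E
```

```text
delta [0.0004 0.0006 0.0185] turn -0.0008 | tcp [ 0.6009 -0.1363  0.0988] yaw -11.65 tilt [ 0.003 -0.001 -1.   ] gap 0.566 F [-0.   0.8 -1.5] t 14.95
```

>>> {"name": "tcp_steps", "arguments": {
  "ticks": "0,0.0006,0.012,0,0.4;0,0.0006,0.0165,0,0.4;0,0.0006,0.0165,0,0.4;0,0.0006,0.0165,0,0.4;0,0.0006,0.0165,0,0.4"
}}

```text
t: 15.45
tcp_pos: [0.5999, -0.136, 0.0807]
tool_rot: [0.995, -0.101, -0.0, -0.0]
force: [0.3, -0.4, -1.5]
finger_gap: 0.565
gripper_force: 42.4
```

```bash
python3 - <<'E'
from h import *
go(.6012,-.137,.0803,-11.6)
E
```

```text
delta [0.0015 0.0007 0.0004] turn -0.0002 | tcp [ 0.5999 -0.136   0.0807] yaw -11.61 tilt [-0.  0. -1.] gap 0.565 F [ 0.3 -0.4 -1.5] t 15.45
```

>>> {"name": "tcp_steps", "arguments": {
  "ticks": "0.0015,0.0007,-0.001,0,0.4;0.0015,0.0007,-0.001,0,0.4;0.0015,0.0007,0.0007,0,0.4;0.0015,0.0007,0.0012,0,0.4;0.0015,0.0007,0.0012,0,0.4"
}}

```text
t: 15.95
tcp_pos: [0.6015, -0.1372, 0.08]
tool_rot: [0.995, -0.101, 0.0, 0.0]
force: [-0.4, 0.7, 1.6]
finger_gap: 0.571
gripper_force: 42.8
```

```bash
python3 - <<'E'
from h import *
go(.6012,-.137,.08,-11.6)
E
```

```text
delta [-0.0003 -0.0001  0.    ] turn -0.0003 | tcp [ 0.6015 -0.1372  0.08  ] yaw -11.62 tilt [ 0.001 -0.    -1.   ] gap 0.571 F [-0.4  0.7  1.6] t 15.95
```

>>> {"name": "tcp_steps", "arguments": {
  "ticks": "0,0,0,0,0.75;0,0,0,0,0.75;0,0,0,0,1;0,0,-0.04,0,1;0,0,-0.08,0,1;0,0,-0.1,0,1;0,-0.16,-0.1,0,1;0,-0.16,-0.1,0,1;0,-0.16,-0.1,0,1;0,-0.16,-0.1,0,1;0,-0.16,-0.1,0,1"
}}

```text
t: 17.05
tcp_pos: [0.6334, 0.0218, 0.1795]
tool_rot: [0.995, -0.099, -0.0, 0.0]
force: [1.3, -0.6, 0.0]
finger_gap: 0.999
gripper_force: 0.0
```

```bash
python3 m3.py .066 b3; python3 - <<'E'
from h import *
s=snap('top'); S=snap('side')
for n,k in(('top2',s),('side2',S)): np.savez(n+'.npz',**{a:np.array(v) for a,v in k.items()})
a=cv2.resize(cv2.imread('pics/b3.png'),(600,300)); a=np.hstack([a,np.zeros((300,200,3),np.uint8)])
b=np.hstack([cv2.resize(s['pixels'][270:350,150:230,::-1],(400,400),interpolation=cv2.INTER_CUBIC),cv2.resize(S['pixels'][345:425,290:370,::-1],(400,400),interpolation=cv2.INTER_CUBIC)])
b=cv2.resize(b,(600,300)); b=np.hstack([b,np.zeros((300,200,3),np.uint8)])
cv2.imwrite('pics/b3c.png',np.vstack([a,b]))
E
```

```text
T hole px [404.30100508 250.44853625] world [ 0.5679 -0.1313]
S hole px [332.96949087 197.99271279] world [ 0.5681 -0.1286]
```

View pics/b3c.png

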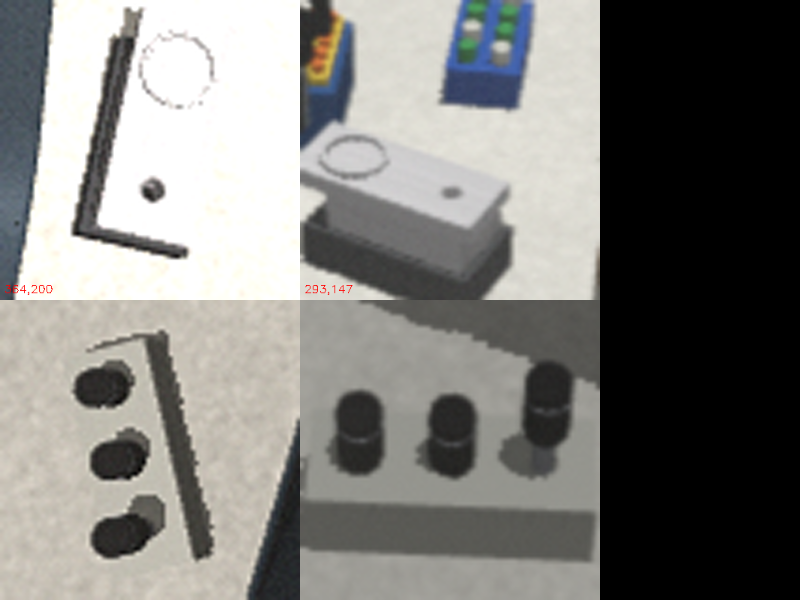

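The plate is placed squarely: hole at top crop (152,188), side crop (452,192), within 1 mm of target. The long pin is the rack's near one, at (120,537) in the top crop and (548,405) in the side crop.

```bash
cat > m5.py <<'E'
from h import *
def pinaxis(T,S,roiT,roiS,zc,thr=(70,70)):
    out=[]
    for s,(u,v,w,h),th in((T,roiT,thr[0]),(S,roiS,thr[1])):
        g=cv2.cvtColor(s['pixels'],cv2.COLOR_RGB2GRAY)[v:v+h,u:u+w]; m=(g<th).astype(np.uint8)
        n,l,st,c=cv2.connectedComponentsWithStats(m); i=1+np.argmax(st[1:,4]); out.append(c[i]+[u,v]); print('px',out[-1].round(2),'box',st[i],'world',plane(s,out[-1],zc)[0,:2].round(4))
    A=[];y=[]
    for s,uv in zip((T,S),out):
        p0=plane(s,uv,0)[0];p1=plane(s,uv,.1)[0];d=(p1-p0)/np.linalg.norm(p1-p0);M=np.eye(3)-np.outer(d,d);A.append(M);y.append(M@p0)
    print('tri',np.linalg.lstsq(np.vstack(A),np.hstack(y),rcond=None)[0].round(4))
if __name__=='__main__':
    L=lambda n:{k:v for k,v in np.load(n+'2.npz').items()}
    T,S=L('top'),L('side')
    g=cv2.cvtColor(T['pixels'],cv2.COLOR_RGB2GRAY); print(g[333,172:200]); g=cv2.cvtColor(S['pixels'],cv2.COLOR_RGB2GRAY); print(g[370,345:370])
    pinaxis(T,S,(168,322,28,22),(345,358,22,34),.082)
    pinaxis(T,S,(164,284,28,20),(296,366,20,32),.057)
    go(.404,.286,.16,10)
E
python3 m5.py
```

```text
[189 199  96  44  45  45  46  45  42  44  45  46  38  39  43  38  30  32
 134 192 194 199 191 192 192 191 189 199]
[152 149 149 146 119  59  39  38  39  40  38  39  37  36  39  36  45  92
 141 153 155 155 154 154 155]
px [182.15 332.23] box [  7   5  16  12 140] world [0.405  0.2874]
px [355.47 372.66] box [  5   3  13  29 258] world [0.4045 0.2901]
tri [0.4049 0.2882 0.0792]
px [176.79 292.77] box [  6   4  15  11 121] world [0.4784 0.3088]
px [305.32 379.98] box [  4   4  12  21 224] world [0.4777 0.3106]
tri [0.4783 0.3094 0.0549]
delta [-0.279  -0.2159  0.0195] turn -0.3792 | tcp [0.6333 0.0179 0.1795] yaw -11.73 tilt [-0. -0. -1.] gap 1.002 F [-0.1  0.1  0.1] t 17.25
```

```bash
python3 - <<'E'
from h import *
go(.405,.2874,.16,16)
E
```

```text
delta [-0.2783 -0.2174  0.0195] turn -0.4839 | tcp [0.6333 0.0179 0.1795] yaw -11.73 tilt [-0. -0. -1.] gap 1.002 F [-0.1  0.1  0.1] t 17.25
```

>>> {"name": "tcp_steps", "arguments": {
  "ticks": "-0.139,-0.109,0,-0.24,1;-0.139,-0.109,0,-0.24,1;-0.139,-0.109,0,-0.24,1;-0.139,-0.109,0,-0.24,1;-0.278,-0.217,0,-0.484,1;-0.278,-0.217,0,-0.484,1;-0.278,-0.217,0,-0.484,1;-0.278,-0.217,0,-0.484,1;-0.278,-0.217,0.02,-0.484,1;-0.278,-0.217,0.02,-0.484,1;-0.278,-0.217,0.02,-0.484,1;-0.278,-0.217,0.02,-0.484,1"
}}

```text
t: 18.45
tcp_pos: [0.4062, 0.2874, 0.1601]
tool_rot: [0.99, 0.139, 0.001, -0.0]
force: [-0.1, -0.6, -0.5]
finger_gap: 0.999
gripper_force: 0.0
```

```bash
python3 - <<'E'
from h import *
go(.405,.2874,.1,16)
E
```

```text
delta [-0.0012 -0.0003  0.0601] turn -0.0003 | tcp [0.4062 0.2874 0.1601] yaw 15.98 tilt [ 0.001  0.    -1.   ] gap 0.999 F [-0.1 -0.6 -0.5] t 18.45
```

>>> {"name": "tcp_steps", "arguments": {
  "ticks": "-0.001,0,0.04,0,1;-0.001,0,0.06,0,0.8;-0.001,0,0.06,0,0.5;-0.001,0,0.06,0,0.4;-0.001,0,0.06,0,0.4;-0.001,0,0.06,0,0.4"
}}

```text
t: 19.05
tcp_pos: [0.4049, 0.2882, 0.1009]
tool_rot: [0.99, 0.14, 0.001, -0.0]
force: [0.2, -0.1, -0.3]
finger_gap: 0.397
gripper_force: 0.0
```

```bash
python3 - <<'E'
from h import *
go(.405,.2874,.097,16)
E
```

```text
delta [-0.0002  0.0008  0.0039] turn 0.0016 | tcp [0.4049 0.2882 0.1009] yaw 16.09 tilt [ 0.003  0.001 -1.   ] gap 0.397 F [ 0.2 -0.1 -0.3] t 19.05
```

>>> {"name": "tcp_steps", "arguments": {
  "ticks": "0,0.0006,0.003,0,0.4;0,0.0006,0.003,0,0.4;0,0.0006,0.003,0,0.1;0,0.0006,0.003,0,0.1;0,0.0006,0.003,0,0.1;0,0.0006,0.003,0,0.1;0,0.0006,0.003,0,0.1",
  "grip_force": 50
}}

```text
t: 19.75
tcp_pos: [0.4041, 0.2878, 0.0969]
tool_rot: [0.99, 0.14, 0.0, -0.0]
force: [-2.6, 4.2, 3.6]
finger_gap: 0.214
gripper_force: 48.8
```

```bash
python3 - <<'E'
from h import *
go(.405,.2874,.097,16)
E
```

```text
delta [ 0.0007  0.0006 -0.0001] turn 0.0016 | tcp [0.4041 0.2878 0.0969] yaw 16.09 tilt [ 0.     0.001 -1.   ] gap 0.214 F [-2.6  4.2  3.6] t 19.75
```

>>> {"name": "tcp_steps", "arguments": {
  "ticks": "0,0,-0.01,0,0.1;0,0,-0.03,0,0.1;0,0,-0.06,0,0.1;0,0,-0.09,0,0.1;0,0,-0.1,0,0.1;0,0,-0.1,0,0.1;0,0,-0.1,0,0.1"
}}

```text
t: 20.45
tcp_pos: [0.4035, 0.2868, 0.1959]
tool_rot: [0.99, 0.14, -0.001, 0.0]
force: [-0.4, 0.7, -1.6]
finger_gap: 0.216
gripper_force: 48.9
```

```bash
python3 - <<'E'
from h import *
go(.568,-.131,.2,-12)
s=snap('side'); save(s,'p_s.png'); P=proj(s,manip.sense()['tcp_pos'])[0].astype(int); print(P)
k=snap('top'); p=s['pixels'][P[1]-40:P[1]+80,max(0,P[0]-60):P[0]+60,::-1]
cv2.imwrite('pics/p1.png',cv2.resize(p,(600,600),interpolation=cv2.INTER_CUBIC))
E
```

```text
delta [ 0.0421  0.447  -0.0038] turn 0.4907 | tcp [0.4035 0.2868 0.1959] yaw 16.11 tilt [-0.001 -0.001 -1.   ] gap 0.216 F [-0.4  0.7 -1.6] t 20.45
[360 323]
```

View pics/p1.png

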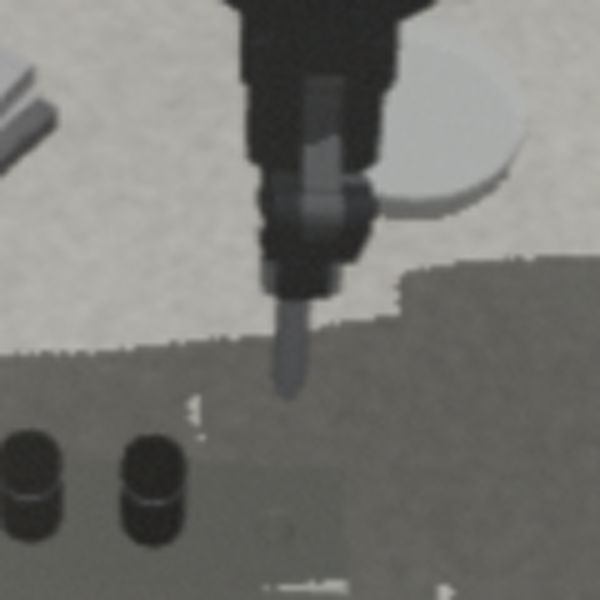

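The pin hangs upright in the jaws, with its nose at (290,395) in the crop. I carry it over the socket.

>>> {"name": "tcp_steps", "arguments": {
  "ticks": "0.014,0.149,0,0.16,0.1;0.014,0.149,0,0.16,0.1;0.014,0.149,0,0.16,0.1;0.014,0.149,0,0.16,0.1;0.028,0.298,0,0.33,0.1;0.028,0.298,0,0.33,0.1;0.028,0.298,0,0.33,0.1;0.042,0.447,0,0.49,0.1;0.042,0.447,0,0.49,0.1;0.042,0.447,0,0.49,0.1;0.042,0.447,0,0.49,0.1;0.042,0.447,0.02,0.49,0.1;0.042,0.447,0.02,0.49,0.1;0.042,0.447,0.02,0.49,0.1;0.042,0.447,0.02,0.49,0.1"
}}

```text
t: 22.05
tcp_pos: [0.5685, -0.1295, 0.1767]
tool_rot: [0.995, -0.104, -0.0, -0.0]
force: [-0.3, -1.0, -0.4]
finger_gap: 0.215
gripper_force: 49.1
```

```bash
python3 - <<'E'
from h import *
go(.5673,-.1312,.162,-12)
E
```

```text
delta [-0.0008  0.0019  0.0147] turn 0.0019 | tcp [ 0.5685 -0.1295  0.1767] yaw -11.89 tilt [-0.  0. -1.] gap 0.215 F [-0.3 -1.  -0.4] t 22.05
```

>>> {"name": "tcp_steps", "arguments": {
  "ticks": "-0.001,0.0018,0.0145,0,0.1;-0.001,0.0018,0.0145,0,0.1;-0.001,0.0018,0.0145,0,0.1;-0.001,0.0018,0.0145,0,0.1"
}}

```text
t: 22.45
tcp_pos: [0.5676, -0.1319, 0.1629]
tool_rot: [0.995, -0.104, 0.001, 0.0]
force: [0.4, -0.2, -0.3]
finger_gap: 0.211
gripper_force: 49.2
```

```bash
python3 - <<'E'
from h import *
go(.5673,-.1312,.152,-12)
s=snap('side'); P=proj(s,[.568,-.1312,.08])[0].astype(int); u,v=P[0]-30,P[1]-35
cv2.imwrite('pics/p2.png',cv2.resize(s['pixels'][v:v+60,u:u+60,::-1],(480,480),interpolation=cv2.INTER_CUBIC)); print(u,v,proj(s,[.568,-.1312,.075]),proj(s,[.568,-.1312,.066]))
E
```

```text
delta [-0.0005 -0.0006  0.0109] turn 0.001 | tcp [ 0.5676 -0.1319  0.1629] yaw -11.94 tilt [ 0.001 -0.001 -1.   ] gap 0.211 F [ 0.4 -0.2 -0.3] t 22.45
303 157 [[333.44469609 193.94942026]] [[333.38096276 197.29751436]]
```

View pics/p2.png

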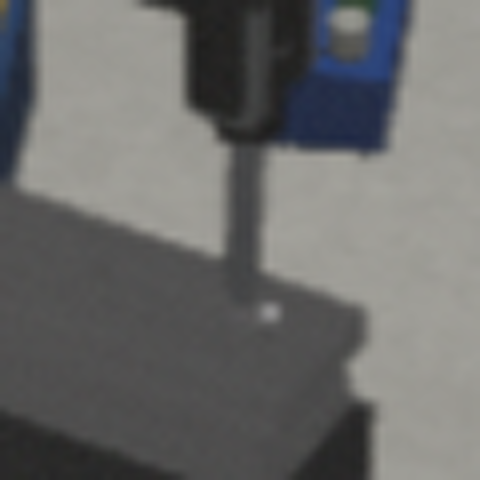

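The nose at crop (243,300) sits just above the hole, lateral agreement about 0.5 mm. I insert in steps.

>>> {"name": "tcp_steps", "arguments": {
  "ticks": "-0.0004,-0.0005,0.006,0,0.1;-0.0004,-0.0005,0.011,0,0.1;-0.0004,-0.0005,0.016,0,0.1;-0.0004,-0.0005,0.021,0,0.1;-0.0004,-0.0005,0.021,0,0.1"
}}

```text
t: 23.0
tcp_pos: [0.5664, -0.1313, 0.1401]
tool_rot: [0.995, -0.104, -0.001, -0.0]
force: [-0.1, -0.0, -0.3]
finger_gap: 0.213
gripper_force: 49.1
```

```bash
python3 - <<'E'
from h import *
go(.5673,-.1312,.132,-12)
E
```

```text
delta [ 0.0009 -0.0002  0.0081] turn 0.0006 | tcp [ 0.5664 -0.1313  0.1401] yaw -11.97 tilt [-0.002  0.001 -1.   ] gap 0.213 F [-0.1 -0.  -0.3] t 23.0
```

>>> {"name": "tcp_steps", "arguments": {
  "ticks": "0.0007,0,0.004,0,0.1;0.0007,0,0.008,0,0.1;0.0007,0,0.012,0,0.1;0.0007,0,0.016,0,0.1;0.0007,0,0.018,0,0.1"
}}

```text
t: 23.5
tcp_pos: [0.5673, -0.1315, 0.1226]
tool_rot: [0.995, -0.104, -0.0, -0.0]
force: [-0.1, 0.1, -0.6]
finger_gap: 0.214
gripper_force: 49.1
```

```bash
python3 - <<'E'
from h import *
go(.5673,-.1312,.098,-12)
E
```

```text
delta [-0.0001 -0.0003  0.0246] turn 0.0006 | tcp [ 0.5673 -0.1315  0.1226] yaw -11.96 tilt [-0.001  0.    -1.   ] gap 0.214 F [-0.1  0.1 -0.6] t 23.5
```

>>> {"name": "tcp_steps", "arguments": {
  "ticks": "0,0,0.004,0,0.1;0,0,0.008,0,0.1;0,0,0.012,0,0.1;0,0,0.015,0,0.1;0,0,0.015,0,0.1"
}}

```text
t: 24.0
tcp_pos: [0.5673, -0.1315, 0.1076]
tool_rot: [0.995, -0.104, -0.0, -0.0]
force: [-0.3, 0.2, -0.8]
finger_gap: 0.21
gripper_force: 49.1
```

```bash
python3 - <<'E'
from h import *
go(.5673,-.1312,.0973,-12)
E
```

```text
delta [-0.     -0.0003  0.0103] turn 0.0005 | tcp [ 0.5673 -0.1315  0.1076] yaw -11.97 tilt [-0.001  0.    -1.   ] gap 0.21 F [-0.3  0.2 -0.8] t 24.0
```

Now in the socket (tip ~0.02) without resistance. Final seating.

>>> {"name": "tcp_steps", "arguments": {
  "ticks": "0,0,0.004,0,0.1;0,0,0.008,0,0.1;0,0,0.0105,0,0.1;0,0,0.0115,0,0.1;0,0,0.0115,0,0.1"
}}

```text
t: 24.5
tcp_pos: [0.5675, -0.1315, 0.0972]
tool_rot: [0.995, -0.104, -0.0, -0.0]
force: [-1.1, 1.0, 4.6]
finger_gap: 0.214
gripper_force: 49.8
```

```bash
python3 - <<'E'
from h import *
go(.5673,-.1312,.0973,-12)
E
```

```text
delta [-0.0002 -0.0003 -0.0001] turn 0.0007 | tcp [ 0.5675 -0.1315  0.0972] yaw -11.96 tilt [-0.  0. -1.] gap 0.214 F [-1.1  1.   4.6] t 24.5
```

>>> {"name": "tcp_steps", "arguments": {
  "ticks": "0,0,0,0,0.4;0,0,0,0,0.5;0,0,0,0,0.5;0,0,-0.03,0,0.6;0,0,-0.07,0,0.6;0,0,-0.11,0,0.6;0,-0.15,-0.11,0,0.6;0,-0.15,-0.11,0,0.6;0,-0.15,-0.11,0,0.6;0,-0.15,-0.11,0,0.6;0,-0.15,-0.11,0,0.6;0,-0.15,-0.11,0,0.6;0,-0.15,-0.11,0,0.6"
}}

```text
t: 25.8
tcp_pos: [0.5985, 0.0138, 0.2064]
tool_rot: [0.994, -0.105, -0.0, 0.0]
force: [-0.1, -0.4, -0.8]
finger_gap: 0.6
gripper_force: 0.0
```

```bash
python3 - <<'E'
from h import *
T=snap('top'); S=snap('side'); save(T,'f_t.png'); save(S,'f_s.png')
P=cloud(T); c=proj(T,[.568,-.1312,.098])[0].astype(int); print('head z',np.nanmedian(P[c[1]-2:c[1]+3,c[0]-2:c[0]+3,2]))
a=cv2.resize(T['pixels'][190:290,350:450,::-1],(400,400),interpolation=cv2.INTER_CUBIC); b=cv2.resize(S['pixels'][140:240,280:380,::-1],(400,400),interpolation=cv2.INTER_CUBIC)
c=cv2.resize(S['pixels'][:,:,::-1],(266,200)); d=cv2.resize(T['pixels'][:,:,::-1],(266,200)); e=np.zeros((200,800,3),np.uint8); e[:,:266]=c; e[:,266:532]=d
cv2.imwrite('pics/final.png',np.vstack([np.hstack([a,b]),e]))
E
```

```text
head z 0.09733289746056968
```

View pics/final.png

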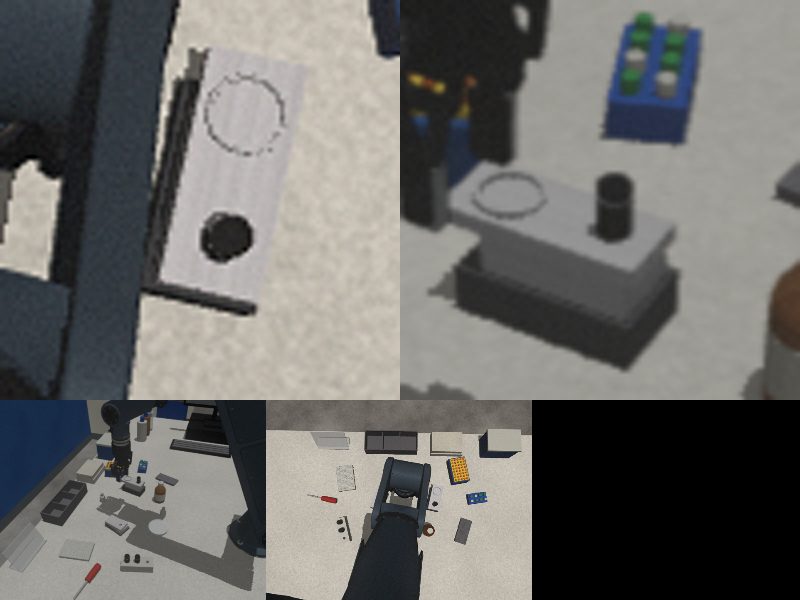

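The pin head sits fully down on the plate (side crop (615,205), top at 0.097 m), the stack is square, and the gripper is clear. I hand in.

```bash
python3 -c "
from station import manip; print(manip.sign_off())"
```

```text
the job is handed in; nothing more can be done
None
```

The riser is built and handed in at about 26 s of the 72 s: the two spacers and the specimen plate are square on the block, hole positions within about 1 mm of the socket by the cameras before pinning, and the long pin's head is seated on the plate; the sign-off returned no verdict.

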